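# Wind the hand press down on a brass cap with the loose crank

### The arm

A 7-joint arm with a two-finger parallel gripper is mounted at the origin on the work surface. World frame = base frame: x ahead of the robot, y to its left, z up, the work surface at z = 0. Lengths are in m, angles in rad, forces in N, time in s.
With the tool pointing down it reaches from about 0.4 to 0.875 m from the base axis. Payload 19.3 kg.
Tool frame: the origin (TCP) lies midway between the tips of the shut fingers; the grasp point (between the pads) lies 19 mm behind it (tcp_to_grasp is the z of the grasp point in the tool frame, in m); z points along the fingers, y is the line along which they close (so a half turn about z gives the same grasp; the last joint's range is limited). The gripper opens to 85 mm and grips with 20 to 120 N. Pads are 22 mm wide; open, the fingers measure 114 mm over their backs; the gripper's body (76 mm by 85 mm) begins 54 mm behind the grasp point. The pads swing forward as they close: fully open they stand 13 mm farther back than shut.
Start: joints at [1.033, 0.521, -0.036, 1.599, 0.021, 1.021, -0.113], TCP at [0.282, -0.558, 0.231] pointing down, gripper open.
Joint ranges: [-2.91, 2.91], [-0.3, 2.13], [-1.5, 1.42], [0.17, 2.43], [-1.26, 4.41], [0.16, 1.93], [-2.52, 2.52]. Speed limits (rad/s): [1.89, 1.89, 2.39, 2.39, 3.01, 3.01, 3.01].

### API

Orientations are given as [roll, pitch, yaw] about the fixed x, y, z axes, in that order (R = Rz(yaw) Ry(pitch) Rx(roll)).
In Python, from workcell import * gives the robot as it stands.
- The arm moves only by the tool send_rows, never from a script. Its argument "increments" is a list of rows, each a list of 3 entries, a list of its own where there are three numbers: the shift along the tool's x, y, z in mm, then the turn, a rotation vector about the tool's x, y, z in degrees, then the gripper's target within -1 to 1 (fully open at 1, half-way at 0, shut at -1). In form: [[[x, y, z], [wx, wy, wz], grip], ...]. A call has 1 to 10 rows; each row is the pose to reach, as a shift and turn from the pose commanded when the call began, along the tool's axes at that moment; what a row does not reach only later rows make up. A row lasts 1/10 s, in which the tool goes at most 50 mm and 8.59 degrees, less where a joint would pass 70% of its speed; a pose out of reach is approached as far as the arm can. A call with a gripper value outside its range is refused whole. The fingers move at their own pace and stop on an object; "newtons" is the grip in N (left out, the last holds). Time passes only in rows, so rows that repeat a pose let the fingers close. It gives the time, the measured TCP pose, the force, the opening and the grip force at its end, in the units of the state.
- observe(): the state, without advancing time (a new reading comes with each control period).
- grab_frame(name): name is "side" or "top" or "wrist"; returns the picture (400x640x3 uint8, blue, green, red); there is no depth.
- camera_params(name): a dict with "fovy" (degrees; the focal length in pixels is half the picture's height over the tangent of half this angle, whatever the lens; pixels are square), "cx", "cy" (the principal point, pixels), "distortion" ([k1, k2, p1, p2, k3] as OpenCV has them; the pictures are not rectified), "extrinsics" (4x4, takes a point from world to camera coordinates). Camera axes: x right, y down, z forward; pixel columns grow to the right and rows downward; lengths in m; the calibration is good to about 2 mm. A picture is of the moment at which its call begins: read the wrist's pose just before it. camera_params takes no time and is no camera call; for the wrist camera it gives the pose at the moment of the call.
- job_done(): hands the job in; it is judged then, once.
The state is a dict: "clock": time; "qpos": joint angles; "qd": joint speeds; "joint_efforts": joint torques, N m; "position": TCP position; "tool_rot": TCP orientation; "force": force on the tool from outside, world axes, zero at the start; "moment": the same for the moment, N m; "grip_width": finger opening in m; "finger_force": force on a finger pad.
Only numpy, scipy, OpenCV 4.12 (cv2) and the standard library are available. Lean on these libraries where they do the work, as an engineer would, in place of code of your own. Each camera call takes 0.05 s, during which the arm holds its last target. There are 200 camera calls.

### The job

The thin brass cap in the hand screw press has to be held for the next job: fit the loose crank fully home on the square end of the press screw, wind the screw clockwise for several turns until you feel its sprung foot holding the cap firmly, then lift the crank off and lay it flat on its green mat. Do not crush the cap, do not lean on or wrench the crank on its screw, and leave the other things where they are.

Things in the scene. Friction and masses are not known exactly. Their poses are not given: they have to be found in the camera images.
- spindle (a point): fixed point on the press screw's upright axis, in the top face of the brass nut, 164 mm over the bed. The screw end above it: a dark round collar 29 mm across, on which a fitted crank rests; a 14 mm square, 26 mm long; a 4 mm cone (14 to 9 mm). At the start the collar's top is 43 to 53 mm above this point and the square stands at any angle: neither is measured, see or feel them
- press: green two-pillar hand press, fixed; origin mid-underside of its 110 x 200 mm base. Nuts on the pillars (y = +-72 mm) reach 169 mm. Turned clockwise from above the screw sinks 10 mm a turn, the fitted crank with it, against a steady 0.4 N m (5 N at the handle), and stays where left. After 1.7 to 2.9 turns its 34 mm sprung foot meets the cap
- cap: thin brass cap, six-sided, 34 mm across flats, 30 mm high, mouth down in the nest under the foot; origin mid lower rim. Past the touch the foot's force grows by 200 N a turn (each 100 N adds 2 N at the handle); after 1.2 turns the spring is solid. 0.3 to 1 turn past the touch (60 to 200 N) holds it firmly; above 260 N crushes it
- crank_hub (a point): loose crank (0.34 kg): centre of its bright hub, 30 x 30 x 38 mm high, 19 mm above the flat underside; z up along the oiled socket, a 15.5 mm square right through, sides parallel to the hub's, 1.5 mm lead-in below. Fully home its underside sits on the screw's collar; on the square's corners it stands 26 mm higher. Lies flat on the mat, handle up. Grip the hub across y
- crank_handle (a point): middle of the crank's upright black handle, a freely revolving sleeve 22 mm across, 50 mm high, on the crank's +x side, 80 mm from the hub axis and 23 mm above crank_hub; its top is 67 mm above the crank's underside. The red arm to it is 20 mm wide, 14 mm thick, flush with the underside
- crank: the same crank, origin mid-underside of the hub, axes as crank_hub. On the screw it stands up to 200 N of contact force (all contacts added up); wound evenly, home and followed down, it feels about 100 N
- mat: dark green rubber mat, 200 (x) x 160 (y) x 4 mm, fixed on the bed, left or right of the press; origin mid-underside
- nest: dark steel nest block on the press base, 56 x 56 mm, with a low six-sided rim round the cap; origin mid-underside
- tray: bystander: white open tray 200 x 130 x 32 mm with three more brass caps; origin mid-underside
- pot: bystander: white plastic pot, 90 mm across, 100 mm high; origin mid-underside
- oil: bystander: green oil bottle, 56 mm across, 150 mm high; origin mid-underside
- spanner: bystander: steel spanner 200 mm long lying on the bed; origin near its middle

How it is judged:
On the way, in this order (a step that is already met when the one before it is completed fails the run):
1. the crank's socket is on the square end of the screw (horizontal distance between crank_hub and spindle below 0.005 m and angle between crank_hub's own z axis and vertical below 0.12 rad and z of crank_hub in the frame of spindle below 0.078 m), for 0.2 s.
2. the foot is wound down on the cap, pressing with 40 N or more, with the crank on the screw and home (contact force between cap and press above 40 N and horizontal distance between crank_hub and spindle below 0.005 m and angle between crank_hub's own z axis and vertical below 0.12 rad and z of crank_hub in the frame of spindle below 0.046 m), for 0.2 s.
At the end, for the whole second after the job is handed in: The crank lies flat (within 0.1 rad) and still on the green mat, the middle of its hub over the mat; the foot holds the cap with 40 to 220 N; the cap is upright (0.06 rad) and centred in its nest within 4 mm (contact force between cap and press between 40 and 220 N and horizontal distance between cap and nest below 0.004 m and angle between cap's own z axis and vertical below 0.06 rad and x of crank_hub in the frame of mat between -0.1 and 0.1 m and y of crank_hub in the frame of mat between -0.08 and 0.08 m and z of crank_hub in the frame of mat below 0.028 m and angle between crank_hub's own z axis and vertical below 0.1 rad and linear speed of crank below 0.03 m/s); the robot touches nothing.
It fails at once if the cap is crushed: the foot presses on it with more than 260 N (contact force between cap and press above 260 N).
It fails at once if the crank is leaned on or wrenched: more than 200 N between the crank and the press (contact force between crank and press above 200 N).
It fails at once if the tray of caps, the pot, the oil bottle or the spanner is moved by more than 30 mm (distance of any of tray, pot, oil, spanner from where it was at the start of the episode above 0.03 m).
It also fails if it takes over 72 s, if anything falls off the work surface, if the arm or the gripper's body presses on something with over 40 N, if the wrist force passes 120 N, or if a joint passes its speed limit or range.

## Working session

There is one attempt and no reset: what is moved stays moved. The work goes in short steps, Python scripts to look and compute and a tool call to move; the robot and the scene stay as the last step left them, time stands still between calls to the robot, and variables do not carry over. Pictures are saved under pics/ and viewed, at most 12 in all, crops included, and the job is handed in when it is done.

Besides the shell and the picture viewer there is one more tool, called after "Request:" by a JSON object that holds its "method" and its "body", one argument or row to a line. send_rows: Moves the arm, as the interface text tells. Its arguments: {"type":"object","properties":{"increments":{"type":"array"},"newtons":{"type":"number"}},"required":["increments"]}

```bash
ls; mkdir -p pics; python3 - <<'E'
from workcell import *
import cv2, numpy as np
o=observe(); print(o)
for n in("side","top","wrist"):
    p=camera_params(n); print(n,p)
    im=grab_frame(n); cv2.imwrite(f"pics/{n}0.png",im)
E
```

```text
pics
{'clock': 0.0, 'qpos': array([ 1.03279536,  0.52205212, -0.03632275,  1.60000929,  0.02123608,
        1.02106685, -0.1128333 ]), 'qd': array([-0.00061394, -0.00107336, -0.00071069,  0.00016487,  0.00068996,
       -0.00103884, -0.00054951]), 'joint_efforts': array([-1.54556139e-03, -9.27103615e+01,  1.97929166e+00, -3.69936132e+01,
        1.78805483e-02,  8.16103391e-03, -4.76094692e-05]), 'position': array([ 0.28163388, -0.55757638,  0.23070158]), 'tool_rot': array([-3.14044851e+00,  1.13979315e-04,  4.67772609e-01]), 'force': array([0.33195262, 0.46144879, 0.05391147]), 'moment': array([-0.01341951,  0.02210537,  0.00474623]), 'finger_force': 0.0, 'grip_width': 0.08536492877350126}
side {'fovy': 53.13485191580719, 'cx': 321.97077542185843, 'cy': 191.77660480832455, 'distortion': array([0.03144017, 0.        , 0.        , 0.        , 0.        ]), 'extrinsics': array([[-0.70971148, -0.7044833 ,  0.00359221,  0.44929741],
       [-0.50203497,  0.50217036, -0.7041206 ,  0.40138396],
       [ 0.4942373 , -0.50152589, -0.71007132,  0.88980005],
       [ 0.        ,  0.        ,  
[... 193 characters left out ...]
   ]), 'extrinsics': array([[ 0.02770239, -0.99952188, -0.01373301,  0.02781494],
       [-0.99388883, -0.02607252, -0.10726233,  0.61335518],
       [ 0.10685299,  0.01662051, -0.9941359 ,  1.07889307],
       [ 0.        ,  0.        ,  0.        ,  1.        ]])}
wrist {'fovy': 58.587371560304504, 'cx': 318.1274943968714, 'cy': 205.15306865286794, 'distortion': array([-0.06654846,  0.        ,  0.        ,  0.        ,  0.        ]), 'extrinsics': array([[ 0.45115771, -0.89244282, -0.00159155, -0.62246232],
       [-0.85338776, -0.43193459,  0.291825  , -0.03799496],
       [-0.26112457, -0.13030089, -0.9564704 ,  0.38023164],
       [ 0.        ,  0.        ,  0.        ,  1.        ]])}
```

View pics/top0.png

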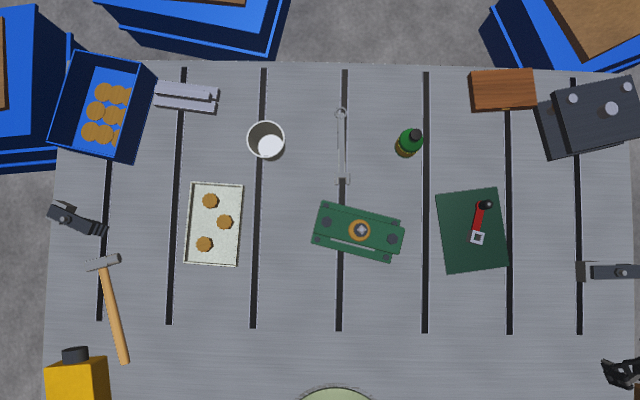

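View pics/side0.png

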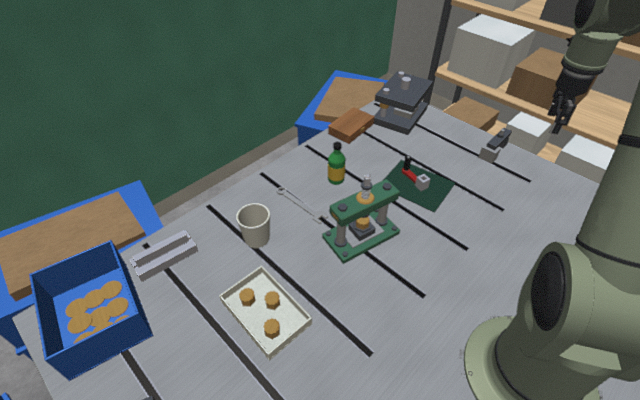

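The top view shows the hub at about (478,238), the handle top at (487,204), the screw tip at (361,230), and the mat's corners near (435,195), (497,187), (508,265) and (447,274). The oil bottle, pot, spanner and tray are clear of these.

```bash
cat > h.py <<'E'
from workcell import *
import cv2, numpy as np
from scipy.spatial.transform import Rotation as R
def K(p):
    f=200/np.tan(np.radians(p["fovy"]/2)); return np.array([[f,0,p["cx"]],[0,f,p["cy"]],[0,0,1.]])
def ray(p,uv):
    n=cv2.undistortPoints(np.array([[uv]],float),K(p),p["distortion"])[0,0]
    E=np.array(p["extrinsics"]); return -E[:3,:3].T@E[:3,3], E[:3,:3].T@np.array([n[0],n[1],1])
def onz(p,uv,z):
    c,d=ray(p,uv); return c+d*(z-c[2])/d[2]
def proj(p,X):
    E=np.array(p["extrinsics"]); return cv2.projectPoints(np.array(X,float).reshape(-1,3),cv2.Rodrigues(E[:3,:3])[0],E[:3,3],K(p),p["distortion"])[0][:,0]
def two(a,ua,b,ub):
    c,d=ray(a,ua);e,g=ray(b,ub); s=np.linalg.lstsq(np.c_[d,-g],e-c,rcond=None)[0]
    return (c+d*s[0]+e+g*s[1])/2, np.linalg.norm(c+d*s[0]-e-g*s[1])
def Rt(o): return R.from_euler('xyz',o["tool_rot"])
def go(target,yaw):
    "shift in tool mm and turn in deg to get TCP at target, tool down, tool yaw (rad)"
    o=observe(); r=Rt(o); t=R.from_euler('xyz',[np.pi,0,yaw])
    print("shift",np.round(r.inv().apply(np.array(target)-o["position"])*1e3,1),"turn",np.round((r.inv()*t).as_rotvec(degrees=True),1))
E
python3 - <<'E'
from h import *
p=camera_params("top"); s=camera_params("side")
hub=onz(p,(478,238),.042);han=onz(p,(487,204),.071); print(hub,han,np.linalg.norm((han-hub)[:2]),np.degrees(np.arctan2(*(han-hub)[1::-1])))
print("mat",[onz(p,c,.004).round(3) for c in((435,195),(497,187),(508,265),(447,274))])
print("screw",onz(p,(361,230),.24),two(p,(361,230),s,(367,179)))
c=cv2.imread("pics/top0.png"); t=cv2.imread("pics/side0.png")
a=cv2.resize(c[175:285,300:520],None,fx=3.6,fy=3.6,interpolation=2); b=cv2.resize(t[160:230,320:440],None,fx=3,fy=3,interpolation=2)
cv2.imwrite("pics/c1.png",a)
E
```

```text
[ 0.50539272 -0.3275986   0.042     ] [ 0.5850788  -0.34007406  0.071     ] 0.08065673453223232 -8.89786118568775
mat [array([ 0.61 , -0.232,  0.004]), array([ 0.634, -0.389,  0.004]), array([ 0.441, -0.415,  0.004]), array([ 0.416, -0.263,  0.004])]
screw [ 0.51331633 -0.03368854  0.24      ] (array([ 0.51257763, -0.0355045 ,  0.22482289]), np.float64(0.0026876413668063133))
```

View pics/c1.png

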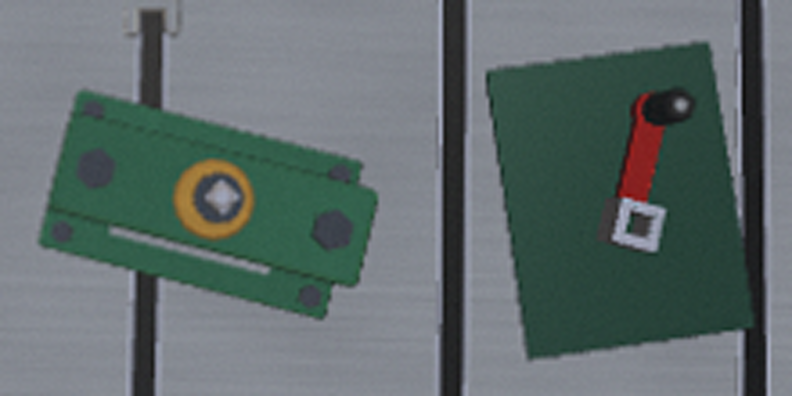

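The crop confirms the press with the square standing at roughly 45° in the image, and the crank lying on the mat with its arm along world +x (about -9°). Triangulation agrees with the given heights, and the handle distance (81 mm) fits. Next I work out the move to above the hub.

```bash
python3 - <<'E'
from h import *
o=observe(); p=camera_params("wrist"); E=np.array(p["extrinsics"]); c=-E[:3,:3].T@E[:3,3]
r=Rt(o); print("cam in tool",r.inv().apply(c-o["position"]),"axis",r.inv().apply(E[2,:3]), "camx",r.inv().apply(E[0,:3]))
print("tcp px",proj(p,[o["position"],o["position"]+[0,0,-.1],o["position"]+[0,0,-.15]]))
print({k:v for k,v in globals().items() if 'tcp' in k.lower()})
go([.505,-.327,.20],-.155)
E
```

```text
cam in tool [ 0.07478374 -0.0018176  -0.14299209] axis [-2.91792977e-01 -4.92012691e-04  9.56481373e-01] camx [2.61432197e-04 9.99999789e-01 5.94153407e-04]
tcp px [[322.35025126 271.99465706]
 [320.96916686 206.02880303]
 [320.60364829 188.67280713]]
{'tcp_to_grasp': -0.0187}
shift [ 303.3 -105.2   30.9] turn [-0.   0.  35.7]
```

Request:
{"method": "send_rows", "body": {
  "increments": [
    [[40, -15, 4], [0, 0, 5], 1],
    [[80, -29, 8], [0, 0, 10], 1],
    [[120, -42, 12], [0, 0, 14], 1],
    [[160, -56, 16], [0, 0, 19], 1],
    [[200, -70, 20], [0, 0, 24], 1],
    [[235, -82, 24], [0, 0, 28], 1],
    [[265, -92, 27], [0, 0, 32], 1],
    [[290, -101, 30], [0, 0, 35], 1],
    [[303, -105, 31], [0, 0, 35.7], 1],
    [[303, -105, 31], [0, 0, 35.7], 1]
  ]
}}

```text
clock: 1.15
position: [0.5063, -0.3255, 0.1998]
tool_rot: [-3.141, 0.0, -0.152]
force: [0.6, 0.2, -0.7]
grip_width: 0.0855
finger_force: 0.0
```

```bash
python3 - <<'E'
from h import *
o=observe(); print(o["clock"],o["position"],o["tool_rot"],o["qpos"].round(2)); p=camera_params("wrist"); im=grab_frame("wrist"); cv2.imwrite("pics/w1.png",im)
print(proj(p,[[.505,-.327,.042]]))
E
```

```text
1.15 [ 0.50626449 -0.32549932  0.19980562] [-3.14066930e+00  3.28725592e-04 -1.52351626e-01] [ 0.43  0.52  0.06  1.7  -0.04  0.92 -1.22]
[[322.38054364 186.19098332]]
```

View pics/w1.png

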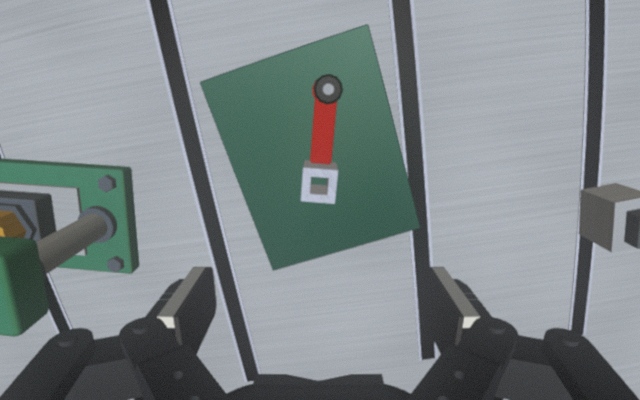

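The wrist view shows the hub's top face centred at about (320,186) and the handle top at (328,89), with the crank tilted a few degrees against the tool. The fingers are clear of the press.

```bash
cat >> h.py <<'E'
def quad(im,lo,box):
    "bright blob in box -> hull min-area rect"
    x0,y0,x1,y1=box; g=im[y0:y1,x0:x1].min(2); m=(g>lo).astype(np.uint8)
    n,l,st,ce=cv2.connectedComponentsWithStats(m); k=1+np.argmax(st[1:,4]); pts=np.argwhere(l==k)[:,::-1]
    h=cv2.convexHull(pts.astype(np.int32)); b=cv2.boxPoints(cv2.minAreaRect(h))+[x0,y0]
    return b
E
python3 - <<'E'
from h import *
p=camera_params("wrist"); im=cv2.imread("pics/w1.png"); g=im.min(2)
print(g[150:210:5,320],g[186,295:345:4])
for lo in(170,190,205):
    b=quad(im,lo,(280,140,360,225)); X=np.array([onz(p,u,.042) for u in b]); d=np.diff(np.r_[X,X[:1]],axis=0)
    print(lo,b.mean(0),X.mean(0).round(4),np.linalg.norm(d,axis=1).round(4),np.degrees(np.arctan2(d[:,1],d[:,0])).round(1))
h=onz(p,(328,89),.071); hc=onz(p,(319.5,186),.042); print(h,hc,np.linalg.norm((h-hc)[:2]),np.degrees(np.arctan2(*(h-hc)[1::-1])))
E
```

```text
[ 51  54  51 111 184 189  64 109 115 172 187  68] [ 68  71 184 190 125 119 117 114 123 177 174  66  70]
170 [318.7321167  185.09857225] [ 0.505  -0.3256  0.042 ] [0.0289 0.0285 0.0289 0.0293] [ -14.  -103.4  167.6   76.5]
190 [319. 171.] [ 0.5175 -0.3277  0.042 ] [0. 0. 0. 0.] [0. 0. 0. 0.]Traceback (most recent call last):
  File "<stdin>", line 5, in <module>
  File "h.py", line 24, in quad
    n,l,st,ce=cv2.connectedComponentsWithStats(m); k=1+np.argmax(st[1:,4]); pts=np.argwhere(l==k)[:,::-1]
                                                       ~~~~~~~~~^^^^^^^^^^
    return _wrapfunc(a, 'argmax', axis=axis, out=out, **kwds)
    return bound(*args, **kwds)
ValueError: attempt to get argmax of an empty sequence
```

```bash
python3 - <<'E'
from h import *
p=camera_params("wrist")
h=onz(p,(328,89),.071); hc=onz(p,(319.5,185.5),.042); print(h,hc,np.linalg.norm((h-hc)[:2]),np.degrees(np.arctan2(*(h-hc)[1::-1])))
go([.513,-.035,.38],-.155)
E
```

```text
[ 0.58260483 -0.34435471  0.071     ] [ 0.50473132 -0.32621817  0.042     ] 0.07995759112065706 -13.11032987984566
shift [ -36.9 -289.8 -179.9] turn [-0.   0.   0.1]
```

Request:
{"method": "send_rows", "body": {
  "increments": [
    [[0, 0, -45], [0, 0, 0], 1],
    [[0, -10, -90], [0, 0, 0], 1],
    [[-5, -40, -130], [0, 0, 0], 1],
    [[-10, -85, -165], [0, 0, 0], 1],
    [[-15, -130, -180], [0, 0, 0], 1],
    [[-22, -175, -180], [0, 0, 0], 1],
    [[-28, -220, -180], [0, 0, 0], 1],
    [[-33, -260, -180], [0, 0, 0], 1],
    [[-37, -290, -180], [0, 0, 0], 1],
    [[-37, -290, -180], [0, 0, 0], 1]
  ]
}}

```text
clock: 2.2
position: [0.513, -0.0325, 0.3805]
tool_rot: [-3.141, -0.0, -0.151]
force: [-1.3, -0.2, 0.4]
grip_width: 0.0854
finger_force: 0.0
```

```bash
python3 - <<'E'
from h import *
o=observe(); print(o["clock"],o["position"],o["tool_rot"],o["qpos"].round(2)); p=camera_params("wrist"); im=grab_frame("wrist"); cv2.imwrite("pics/w2.png",im)
np.save("w2.npy",p["extrinsics"])
u=proj(p,[[.513,-.035,.238]])[0]; print(u); x,y=(u-[100,75]).astype(int); print(x,y)
cv2.imwrite("pics/w2c.png",cv2.resize(im[y:y+150,x:x+200],None,fx=4,fy=4,interpolation=2))
E
```

```text
2.2 [ 0.51295092 -0.03245966  0.380469  ] [-3.14063123e+00 -8.79812321e-05 -1.50991282e-01] [ 0.    0.21 -0.06  1.67  0.01  1.26 -1.79]
[323.53626746 189.03497643]
223 114
```

View pics/w2c.png

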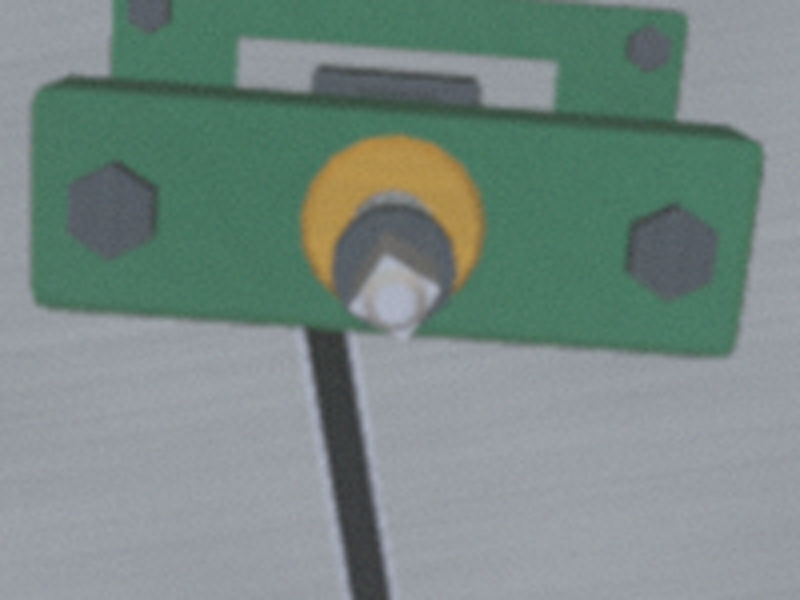

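The crop shows the cone's top at full-image (321.3,189.3), and the square's corners at crop (348,308), (388,255), (440,293), (402,340). The pillar nuts are at crop (112,211) and (673,251), and the collar around (394,262).

```bash
python3 - <<'E'
from h import *
p=camera_params("wrist"); p["extrinsics"]=np.load("w2.npy")
f=lambda u:np.array(u)/4+[223,114]
n=[onz(p,f(u),.169) for u in((112,211),(673,251))]; m=(n[0]+n[1])/2; print("nuts",n,np.linalg.norm(n[0]-n[1]),"mid",m)
d=n[1]-n[0]; print("press yaw",np.degrees(np.arctan2(d[1],d[0])))
b=onz(p,f((393,220)),.164); print("brass nut",b)
for z in(.226,.230,.234,.238,.242,.246): print(z,onz(p,f((393,301)),z), onz(p,f((394,262)),z-.03))
C=((348,308),(388,255),(440,293),(402,340))
X=np.array([onz(p,f(c),.236) for c in C]); e=np.diff(np.r_[X,X[:1]],axis=0); print(X.mean(0),np.linalg.norm(e,axis=1),np.degrees(np.arctan2(e[:,1],e[:,0]))%90, np.degrees(np.arctan2(*(X[0]-X[2])[1::-1]))%90,np.degrees(np.arctan2(*(X[1]-X[3])[1::-1]))%90)
tc=camera_params("top"); print(two(tc,(361,230),p,f((393,301))))
E
```

```text
nuts [array([0.52933251, 0.03572147, 0.169     ]), array([ 0.4978355 , -0.10334893,  0.169     ])] 0.14259255570464258 mid [ 0.513584   -0.03381373  0.169     ]
press yaw -102.76120463154251
brass nut [ 0.51534906 -0.0339511   0.164     ]
0.226 [ 0.51003609 -0.03273058  0.226     ] [ 0.51169239 -0.03342205  0.196     ]
0.23 [ 0.51105787 -0.03285565  0.23      ] [ 0.51260033 -0.03352721  0.2       ]
0.234 [ 0.51207965 -0.03298072  0.234     ] [ 0.51350828 -0.03363237  0.204     ]
0.238 [ 0.51310144 -0.03310578  0.238     ] [ 0.51441622 -0.03373753  0.208     ]
0.242 [ 0.51412322 -0.03323085  0.242     ] [ 0.51532417 -0.0338427   0.212     ]
0.246 [ 0.515145   -0.03335591  0.246     ] [ 0.51623211 -0.03394786  0.216     ]
[ 0.5129283  -0.03340805  0.236     ] [0.01401932 0.01348382 0.01283406 0.01323612] [44.98515114 44.6551022  43.67171274 49.79986827] 0.9420131859673688 0.6021535011796121
(array([ 0.51342106, -0.03343379,  0.23964861]), np.float64(0.000588055265682852))
```

Spindle xy is about (0.5134,-0.0335), with the nut midpoint, brass nut and stereo all agreeing. The tip is at about z 0.239, so the collar is about 45 mm up, within the given range. The square's sides stand at 45.8° mod 90. Now I go down to the hub.

```bash
python3 - <<'E'
from h import *
print(observe()["position"]); go([.5048,-.326,.09],-.229)
E
```

```text
[ 0.5129602  -0.03494667  0.3804564 ]
shift [ 36.4 288.9 290.5] turn [-0.  -0.   4.3]
```

Request:
{"method": "send_rows", "body": {
  "increments": [
    [[5, 40, 10], [0, 0, 1], 1],
    [[10, 80, 30], [0, 0, 2], 1],
    [[15, 120, 60], [0, 0, 3], 1],
    [[20, 160, 95], [0, 0, 4], 1],
    [[25, 200, 135], [0, 0, 4.3], 1],
    [[30, 235, 175], [0, 0, 4.3], 1],
    [[34, 265, 215], [0, 0, 4.3], 1],
    [[36.4, 285, 255], [0, 0, 4.3], 1],
    [[36.4, 289, 290], [0, 0, 4.3], 1],
    [[36.4, 289, 290.5], [0, 0, 4.3], 1]
  ]
}}

```text
clock: 3.25
position: [0.5, -0.3284, 0.0849]
tool_rot: [-3.141, 0.008, -0.234]
force: [-1.5, 0.4, -0.1]
grip_width: 0.0854
finger_force: 0.0
```

Request:
{"method": "send_rows", "body": {
  "increments": [
    [[0, 0, 0], [0, 0, 0], 1],
    [[0, 0, 0], [0, 0, 0], 1]
  ]
}}

```text
clock: 3.45
position: [0.5053, -0.327, 0.0921]
tool_rot: [3.141, -0.003, -0.23]
force: [0.4, 0.3, 0.6]
grip_width: 0.0852
finger_force: 0.0
```

```bash
python3 - <<'E'
from h import *
p=camera_params("wrist"); im=grab_frame("wrist"); cv2.imwrite("pics/w3.png",im)
print(proj(p,[[.5048,-.326,.042]]));u=proj(p,[[.5048,-.326,.042]])[0].astype(int)
for lo in(160,170):
    b=quad(im,lo,(u[0]-50,u[1]-45,u[0]+50,u[1]+45)); X=np.array([onz(p,u,.042) for u in b]); d=np.diff(np.r_[X,X[:1]],axis=0)
    print(lo,b.mean(0),X.mean(0).round(4),np.linalg.norm(d,axis=1).round(4),np.degrees(np.arctan2(d[:,1],d[:,0])).round(1))
go([.5048,-.326,.011],-.229)
E
```

```text
[[319.52022916 230.54767362]]
160 [315.5 228.5] [ 0.5062 -0.3239  0.042 ] [0.03   0.0303 0.0313 0.0303] [-103.2  168.    76.8  -14.6]
170 [315.99999046 228.49999142] [ 0.5062 -0.3242  0.042 ] [0.0303 0.0294 0.0303 0.0308] [ -14.5 -103.2  168.    76.8]
shift [-1.1 -0.7 81.2] turn [ 0.  -0.2 -0.1]
```

The close look puts the hub at (0.506,-0.3243), yaw about -13.2°.

```bash
python3 - <<'E'
from h import *
print(observe()["position"]);go([.506,-.3243,.006],-.230)
E
```

```text
[ 0.50551199 -0.32679428  0.09224117]
shift [-0.4 -2.6 86.2] turn [ 0.  -0.2  0. ]
```

Request:
{"method": "send_rows", "body": {
  "increments": [
    [[0, -2.5, 20], [0, 0, 0], 1],
    [[0, -2.5, 40], [0, 0, 0], 1],
    [[0, -2.5, 60], [0, 0, 0], 1],
    [[0, -2.5, 75], [0, 0, 0], 1],
    [[0, -2.5, 86], [0, 0, 0], 1],
    [[0, -2.5, 86], [0, 0, 0], 1],
    [[0, -2.5, 86], [0, 0, 0], -0.3],
    [[0, -2.5, 86], [0, 0, 0], -1],
    [[0, -2.5, 86], [0, 0, 0], -1],
    [[0, -2.5, 86], [0, 0, 0], -1]
  ],
  "newtons": 60
}}

```text
clock: 4.5
position: [0.5053, -0.3242, 0.0044]
tool_rot: [3.141, -0.001, -0.231]
force: [-5.0, 2.9, 24.4]
grip_width: 0.0295
finger_force: 57.3
```

Request:
{"method": "send_rows", "body": {
  "increments": [
    [[0, 0, 0], [0, 0, 0], -1],
    [[0, 0, 0], [0, 0, 0], -1],
    [[0, 0, 0], [0, 0, 0], -1],
    [[0, 0, 0], [0, 0, 0], -1],
    [[0, 0, 0], [0, 0, 0], -1]
  ]
}}

```text
clock: 5.0
position: [0.5053, -0.3243, 0.0044]
tool_rot: [3.141, -0.001, -0.23]
force: [-1.5, 0.8, 7.0]
grip_width: 0.0295
finger_force: 59.0
```

```bash
python3 - <<'E'
from h import *
o=observe();print(o["position"],o["tool_rot"],o["force"],o["grip_width"]); p=camera_params("wrist"); im=grab_frame("wrist"); cv2.imwrite("pics/w4.png",im[100:400,120:520])
E
```

```text
[ 0.5052856  -0.32426592  0.0044449 ] [ 3.14131580e+00 -7.48243523e-04 -2.30456487e-01] [-1.45658889  0.84146299  7.0080304 ] 0.029511330942613916
```

View pics/w4.png

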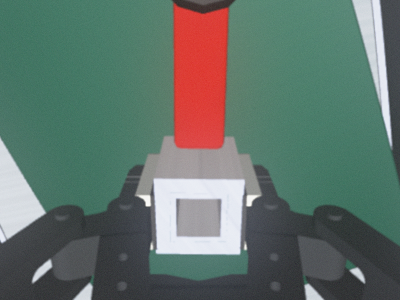

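The hub is gripped squarely (29.5 mm). Its top face is centred at about (317.5,317) in the full image, with corners at crop (155,179), (243,179), (241,254) and (153,252).

```bash
python3 - <<'E'
from h import *
o=observe();p=camera_params("wrist"); r=Rt(o)
for c in[((155,179),(243,179),(241,254),(153,252)),((175,198),(222,198),(222,237),(176,237))]:
    X=np.array([onz(p,np.array(u)+[120,100],.042) for u in c]); print((r.inv().apply(X-o["position"])*1e3).round(1).tolist(), (r.inv().apply(X.mean(0)-o["position"])*1e3).round(1),X.mean(0))
E
```

```text
[[15.7, -16.0, -37.5], [15.7, 13.2, -37.5], [-14.6, 13.8, -37.6], [-13.8, -17.9, -37.6]] [  0.8  -1.7 -37.5] [ 0.50641752 -0.32275911  0.042     ]
[[8.5, -9.5, -37.5], [8.5, 6.4, -37.5], [-7.2, 6.8, -37.6], [-7.2, -9.5, -37.6]] [  0.7  -1.4 -37.5] [ 0.50624721 -0.32299256  0.042     ]
```

Request:
{"method": "send_rows", "body": {
  "increments": [
    [[0, 0, -10], [0, 0, 0], -1],
    [[0, 0, -30], [0, 0, 0], -1],
    [[0, 0, -70], [0, 0, 0], -1],
    [[0, 0, -115], [0, 0, 0], -1],
    [[0, 0, -160], [0, 0, 0], -1],
    [[0, 0, -205], [0, 0, 0], -1],
    [[0, 0, -245], [0, 0, 0], -1],
    [[0, 0, -275], [0, 0, 0], -1],
    [[0, 0, -290], [0, 0, 0], -1],
    [[0, 0, -290], [0, 0, 0], -1]
  ]
}}

```text
clock: 6.05
position: [0.5054, -0.3243, 0.2964]
tool_rot: [3.141, -0.003, -0.23]
force: [-0.1, 0.1, -3.7]
grip_width: 0.0292
finger_force: 60.1
```

```bash
python3 - <<'E'
from h import *
o=observe();print(o["position"],o["tool_rot"],o["force"],o["moment"],o["grip_width"],o["qpos"].round(2))
go([.5134,-.0335,.29],np.radians(45.8))
E
```

```text
[ 0.50540452 -0.32427451  0.29637468] [ 3.14079772 -0.00342916 -0.23044964] [-0.05928543  0.14056296 -3.73165425] [ 0.06133213  0.1361084  -0.01387282] 0.02919241905535064 [ 0.42  0.42  0.07  1.6  -0.03  1.12 -1.3 ]
shift [ -58.7 -284.9    5.9] turn [  0.1  -0.2 -59. ]
```

Request:
{"method": "send_rows", "body": {
  "increments": [
    [[-4, -20, 1], [0, 0, -4], -1],
    [[-12, -60, 3], [0, 0, -12], -1],
    [[-21, -100, 6], [0, 0, -20], -1],
    [[-29, -140, 9], [0, 0, -28], -1],
    [[-37, -180, 12], [0, 0, -36], -1],
    [[-45, -220, 15], [0, 0, -44], -1],
    [[-52, -255, 18], [0, 0, -52], -1],
    [[-57, -276, 20], [0, 0, -57], -1],
    [[-59, -285, 20], [0, 0, -59], -1],
    [[-59, -285, 20], [0, 0, -59], -1]
  ]
}}

```text
clock: 7.05
position: [0.5121, -0.032, 0.2731]
tool_rot: [-3.14, 0.001, 0.802]
force: [0.3, -1.8, -3.4]
grip_width: 0.0294
finger_force: 60.0
```

Request:
{"method": "send_rows", "body": {
  "increments": [
    [[0, 0, 0], [0, 0, 0], -1],
    [[0, 0, 0], [0, 0, 0], -1],
    [[0, 0, 0], [0, 0, 0], -1]
  ]
}}

```text
clock: 7.35
position: [0.5126, -0.034, 0.2737]
tool_rot: [3.142, 0.0, 0.797]
force: [-0.1, 0.5, -3.6]
grip_width: 0.0295
finger_force: 60.0
```

```bash
python3 - <<'E'
from h import *
o=observe();print(o["position"],o["tool_rot"],o["force"],o["moment"],o["grip_width"],o["qpos"].round(2))
go([.5129,-.0345,.25],np.radians(45.8))
im=grab_frame("top"); cv2.imwrite("pics/t2.png",cv2.resize(im[150:270,280:440],None,fx=3,fy=3,interpolation=2)); s=grab_frame("side"); cv2.imwrite("pics/s2.png",cv2.resize(s[120:260,290:450],None,fx=4,fy=4,interpolation=2))
E
```

```text
[ 0.51261863 -0.03400949  0.27372185] [3.14153121e+00 2.42827787e-04 7.97249616e-01] [-0.0857964   0.45850759 -3.57181692] [-0.12401026  0.10113813 -0.01252214] 0.029501883027746423 [ 0.14  0.31 -0.24  1.83  0.09  1.02 -0.91]
shift [-0.1  0.5 23.7] turn [ 0.   0.  -0.1]
```

View pics/s2.png

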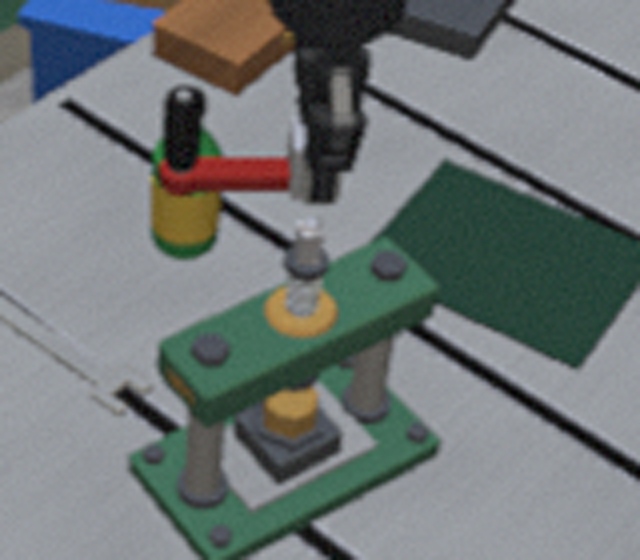

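The side view shows the crank level right over the screw tip, oil bottle clear. Descend slowly.

Request:
{"method": "send_rows", "body": {
  "increments": [
    [[0, 0.5, 10], [0, 0, 0], -1],
    [[0, 0.5, 20], [0, 0, 0], -1],
    [[0, 0.5, 26], [0, 0, 0], -1],
    [[0, 0.5, 30], [0, 0, 0], -1],
    [[0, 0.5, 33], [0, 0, 0], -1],
    [[0, 0.5, 35], [0, 0, 0], -1],
    [[0, 0.5, 36.5], [0, 0, 0], -1],
    [[0, 0.5, 38], [0, 0, 0], -1],
    [[0, 0.5, 38], [0, 0, 0], -1]
  ]
}}

```text
clock: 8.35
position: [0.5128, -0.0338, 0.2358]
tool_rot: [3.142, 0.001, 0.799]
force: [-2.4, -2.9, -2.2]
grip_width: 0.0294
finger_force: 60.2
```

Request:
{"method": "send_rows", "body": {
  "increments": [
    [[0, 0, 1], [0, 0, 0], -1],
    [[0, 0, 2], [0, 0, 0], -1],
    [[0, 0, 3], [0, 0, 0], -1],
    [[0, 0, 3], [0, 0, 0], -1]
  ]
}}

```text
clock: 8.75
position: [0.5135, -0.0337, 0.2341]
tool_rot: [3.14, -0.001, 0.799]
force: [-6.8, -2.5, 19.0]
grip_width: 0.0295
finger_force: 62.6
```

Contact at the lead-in, with the lateral force pointing mainly along tool -x. Ease up, shift that way and press lightly.

Request:
{"method": "send_rows", "body": {
  "increments": [
    [[0, 0, -1.5], [0, 0, 0], -1],
    [[-1, -0.2, -1.5], [0, 0, 0], -1],
    [[-1, -0.2, -0.5], [0, 0, 0], -1],
    [[-1, -0.2, 0.5], [0, 0, 0], -1],
    [[-1, -0.2, 1], [0, 0, 0], -1],
    [[-1, -0.2, 1], [0, 0, 0], -1]
  ]
}}

```text
clock: 9.35
position: [0.5134, -0.0341, 0.2333]
tool_rot: [3.139, -0.002, 0.799]
force: [-2.3, -2.6, 21.7]
grip_width: 0.0292
finger_force: 62.9
```

```bash
python3 - <<'E'
from h import *
o=observe();print(o["position"],o["tool_rot"],o["force"],o["moment"],o["grip_width"]); print(Rt(o).inv().apply(o["force"]),Rt(o).inv().apply(o["moment"]))
E
```

```text
[ 0.51341313 -0.03409233  0.23328576] [ 3.13895148e+00 -2.22603114e-03  7.99185265e-01] [-2.3145467  -2.56821343 21.65579914] [-0.79545284  0.61837057  0.00927257] 0.029218350444034768
[ -3.40656256   0.18896841 -21.66301238] [-0.1114004  -1.00132678 -0.01216529]
```

Request:
{"method": "send_rows", "body": {
  "increments": [
    [[0, 0, -4], [0, 0, 0], -1],
    [[-1.2, 0, -5], [0, 0, 0], -1],
    [[-1.2, 0, -5], [0, 0, 0], -1],
    [[-1.2, 0, -3], [0, 0, 0], -1],
    [[-1.2, 0, -1.5], [0, 0, 0], -1],
    [[-1.2, 0, 0], [0, 0, 0], -1],
    [[-1.2, 0, 0], [0, 0, 0], -1]
  ]
}}

```text
clock: 10.05
position: [0.512, -0.0354, 0.2316]
tool_rot: [3.14, -0.001, 0.799]
force: [6.1, -4.2, -6.1]
grip_width: 0.0295
finger_force: 60.4
```

```bash
python3 - <<'E'
from h import *
o=observe();print(o["position"],o["tool_rot"],o["force"],o["moment"],o["grip_width"]); print(Rt(o).inv().apply(o["force"]),Rt(o).inv().apply(o["moment"]))
im=grab_frame("wrist"); cv2.imwrite("pics/w5.png",im[150:400,170:470])
E
```

```text
[ 0.5120423  -0.03541141  0.23159541] [ 3.14019255e+00 -5.50808590e-04  7.99062675e-01] [ 6.11830366 -4.20155411 -6.13051959] [-1.12226006 -1.30314929  0.05256714] 0.029472570244707903
[1.252133   7.30648823 6.14144606] [-1.71658182  0.10453665 -0.05336635]
```

It dropped past the corners (no upward force at 0.2316). There is a lateral push toward tool +y, so I ease that way and go on down.

Request:
{"method": "send_rows", "body": {
  "increments": [
    [[0, 0.4, 1], [0, 0, 0], -1],
    [[0, 0.7, 3], [0, 0, 0], -1],
    [[0, 0.7, 5], [0, 0, 0], -1],
    [[0, 0.7, 7], [0, 0, 0], -1],
    [[0, 0.7, 7], [0, 0, 0], -1]
  ]
}}

```text
clock: 10.6
position: [0.5121, -0.0357, 0.2243]
tool_rot: [3.141, -0.0, 0.799]
force: [4.4, -4.6, -5.1]
grip_width: 0.0298
finger_force: 60.4
```

```bash
cat > s.py <<'E'
from h import *
o=observe();print(o["position"].round(4),o["tool_rot"].round(4),o["force"].round(1),o["grip_width"].round(4)); print("tool F",Rt(o).inv().apply(o["force"]).round(1),"M",Rt(o).inv().apply(o["moment"]).round(2))
E
python3 s.py
```

```text
Traceback (most recent call last):
  File "s.py", line 2, in <module>
    o=observe();print(o["position"].round(4),o["tool_rot"].round(4),o["force"].round(1),o["grip_width"].round(4)); print("tool F",Rt(o).inv().apply(o["force"]).round(1),"M",Rt(o).inv().apply(o["moment"]).round(2))
                                                                                        ^^^^^^^^^^^^^^^^^^^^^
AttributeError: 'float' object has no attribute 'round'
```

Request:
{"method": "send_rows", "body": {
  "increments": [
    [[0, 0.5, 2], [0, 0, 0], -1],
    [[0, 0.8, 4], [0, 0, 0], -1],
    [[0, 0.8, 6], [0, 0, 0], -1],
    [[0, 0.8, 8], [0, 0, 0], -1],
    [[0, 0.8, 10], [0, 0, 0], -1],
    [[0, 0.8, 10], [0, 0, 0], -1]
  ]
}}

```text
clock: 11.2
position: [0.5123, -0.0359, 0.2144]
tool_rot: [-3.141, 0.0, 0.799]
force: [2.5, -1.6, -4.8]
grip_width: 0.0296
finger_force: 60.6
```

```bash
sed -i 's/o\["grip_width"\].round(4)/o["grip_width"]/' s.py; python3 s.py
```

```text
[ 0.5123 -0.0359  0.2144] [-3.1412e+00  3.0000e-04  7.9930e-01] [ 2.5 -1.6 -4.8] 0.029624066687722647
tool F [0.6 2.9 4.8] M [-0.5  -0.07  0.01]
```

Request:
{"method": "send_rows", "body": {
  "increments": [
    [[0, 0.2, 1.5], [0, 0, 0], -1],
    [[0, 0.2, 3], [0, 0, 0], -1],
    [[0, 0.2, 4], [0, 0, 0], -1],
    [[0, 0.2, 4], [0, 0, 0], -1]
  ]
}}

```text
clock: 11.6
position: [0.5124, -0.0359, 0.2106]
tool_rot: [-3.141, 0.0, 0.799]
force: [-0.7, 0.5, -4.2]
grip_width: 0.0292
finger_force: 60.7
```

Request:
{"method": "send_rows", "body": {
  "increments": [
    [[0, 0, 1], [0, 0, 0], -1],
    [[0, 0, 2], [0, 0, 0], -1],
    [[0, 0, 2], [0, 0, 0], -1]
  ]
}}

```text
clock: 11.9
position: [0.5127, -0.036, 0.2091]
tool_rot: [3.141, -0.0, 0.799]
force: [-0.8, 0.2, 1.5]
grip_width: 0.0295
finger_force: 61.4
```

Request:
{"method": "send_rows", "body": {
  "increments": [
    [[0, 0, 1], [0, 0, 0], -1],
    [[0, 0, 1], [0, 0, 0], -1]
  ]
}}

```text
clock: 12.1
position: [0.513, -0.036, 0.2089]
tool_rot: [3.141, -0.001, 0.799]
force: [-5.2, -1.3, 18.6]
grip_width: 0.0292
finger_force: 63.5
```

Home on the collar at TCP z 0.209. Release and move over to the handle.

Request:
{"method": "send_rows", "body": {
  "increments": [
    [[0, 0, -1], [0, 0, 0], -1],
    [[0, 0, -1], [0, 0, 0], 1],
    [[0, 0, -1], [0, 0, 0], 1],
    [[0, 0, -1], [0, 0, 0], 1],
    [[0, 0, -1], [0, 0, 0], 1],
    [[0, 0, -15], [0, 0, 0], 1],
    [[0, 0, -45], [0, 0, 0], 1],
    [[0, 0, -80], [0, 0, 0], 1],
    [[20, 0, -95], [0, 0, 0], 1],
    [[45, 0, -95], [0, 0, 0], 1]
  ],
  "newtons": 30
}}

```text
clock: 13.1
position: [0.5451, -0.004, 0.3055]
tool_rot: [3.138, -0.003, 0.798]
force: [-0.1, 0.1, -0.3]
grip_width: 0.0854
finger_force: 0.0
```

```bash
python3 - <<'E'
from h import *
o=observe();print(o["position"],o["force"]); p=camera_params("wrist");im=grab_frame("wrist"); cv2.imwrite("pics/w6.png",im)
print(proj(p,[[.5688,.0219,.2754]])); go([.5688,.0219,.30],.799)
E
```

```text
[ 0.54506996 -0.00403445  0.30550534] [-0.05834687  0.110053   -0.32748481]
[[318.99556144 181.12022827]]
shift [31.2  0.4  4. ] turn [ 0.1 -0.2  0.1]
```

View pics/w6.png

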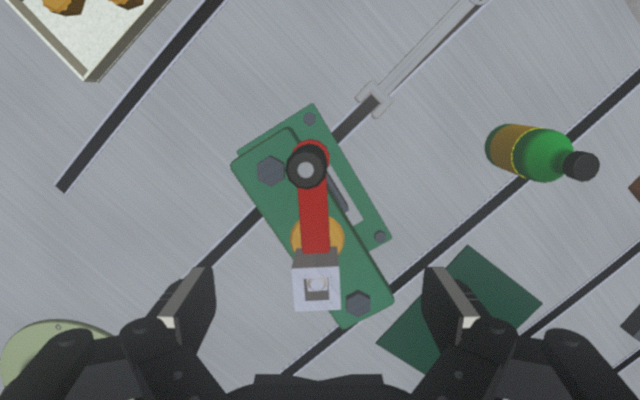

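The crank sits level on the screw. The handle top is at (306,168) and the hub's top centre at about (317,284).

```bash
python3 - <<'E'
from h import *
p=camera_params("wrist")
h=onz(p,(306,168),.2754); c=onz(p,(316.5,285),.2464); d=h-c; print(h,c,np.linalg.norm(d[:2]),np.degrees(np.arctan2(d[1],d[0])))
a=np.degrees(np.arctan2(d[1],d[0])); print(observe()["position"])
E
```

```text
[0.57069159 0.0353243  0.2754    ] [ 0.5182387  -0.02590912  0.2464    ] 0.08062777444851188 49.41645801188736
[ 5.46799294e-01 -2.01183776e-04  3.03931518e-01]
```

```bash
python3 - <<'E'
from h import *
go([.5655,.025,.228],.799)
E
```

```text
shift [30.9 -4.2 76. ] turn [ 0.1 -0.2  0.1]
```

Request:
{"method": "send_rows", "body": {
  "increments": [
    [[20, -4, 0], [0, 0, 0], 1],
    [[31, -4, 8], [0, 0, 0], 1],
    [[31, -4, 25], [0, 0, 0], 1],
    [[31, -4, 45], [0, 0, 0], 1],
    [[31, -4, 62], [0, 0, 0], 1],
    [[31, -4, 72], [0, 0, 0], 1],
    [[31, -4, 76], [0, 0, 0], 1],
    [[31, -4, 76], [0, 0, 0], 1]
  ]
}}

```text
clock: 13.95
position: [0.5626, 0.0212, 0.2265]
tool_rot: [-3.141, 0.0, 0.799]
force: [0.2, -0.0, 0.4]
grip_width: 0.0853
finger_force: 0.0
```

```bash
python3 - <<'E'
from h import *
o=observe();print(o["position"],o["force"]); im=grab_frame("wrist"); cv2.imwrite("pics/w7.png",im)
E
```

```text
[0.56264567 0.02116307 0.2265492 ] [ 0.2142113  -0.02664596  0.38548651]
```

View pics/w7.png

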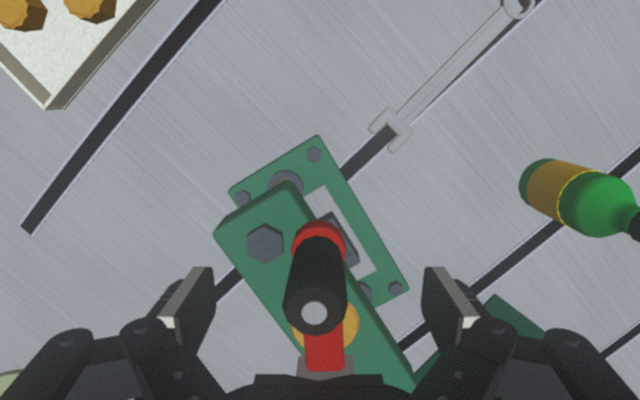

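The handle stands between the open fingers, its top centre at about (315,308).

```bash
python3 - <<'E'
from h import *
o=observe();p=camera_params("wrist"); h=onz(p,(315,307),.2754); print(o["position"],h,Rt(o).inv().apply(h-o["position"]), proj(p,[o["position"]]))
E
```

```text
[0.56287457 0.02116509 0.22707433] [0.57073215 0.03301299 0.2754    ] [ 0.01398088 -0.00261971 -0.04832346] [[321.8929593  273.35327753]]
```

```bash
python3 - <<'E'
from h import *
o=observe();p=camera_params("wrist"); r=Rt(o)
print(o["position"],o["tool_rot"],o["qd"].round(4))
E=np.array(p["extrinsics"]); c=-E[:3,:3].T@E[:3,3]; print("cam in tool",r.inv().apply(c-o["position"]),r.inv().apply(E[2,:3]))
print("nut",onz(p,(265,243),.169),"spanner end",onz(p,(389,128),0.005))
print("predicted nut px",proj(p,[[.5293,.0357,.169]]))
# same-frame check at w2
q=dict(p); q["extrinsics"]=np.load("w2.npy"); Q=q["extrinsics"]; print("w2 cam",-Q[:3,:3].T@Q[:3,3])
E
```

```text
[0.56287457 0.02116509 0.22707433] [ 3.14142189e+00 -1.90170368e-04  7.99274818e-01] [ 0.0007 -0.0103 -0.0014 -0.0065 -0.0004  0.0042  0.0001]
cam in tool [ 0.0754187  -0.00163758 -0.14300964] [-2.91529417e-01 -3.63384635e-04  9.56561795e-01]
nut [0.5313982  0.03778019 0.169     ] spanner end [0.64475881 0.0052366  0.005     ]
predicted nut px [[265.1300443  247.45103187]]
w2 cam [ 0.58602326 -0.04203141  0.52346911]
```

Request:
{"method": "send_rows", "body": {
  "increments": [
    [[4, -1, 0], [0, 0, 0], 1],
    [[8, -2.5, 0], [0, 0, 0], 1],
    [[8, -2.5, 0], [0, 0, 0], 1],
    [[8, -2.5, 0], [0, 0, 0], -1],
    [[8, -2.5, 0], [0, 0, 0], -1],
    [[8, -2.5, 0], [0, 0, 0], -1],
    [[8, -2.5, 0], [0, 0, 0], -1],
    [[8, -2.5, 0], [0, 0, 0], -1],
    [[8, -2.5, 0], [0, 0, 0], -1]
  ],
  "newtons": 30
}}

```text
clock: 14.9
position: [0.5665, 0.0286, 0.2268]
tool_rot: [3.142, 0.0, 0.799]
force: [-0.1, -0.0, 0.9]
grip_width: 0.0214
finger_force: 31.3
```

```bash
python3 s.py
```

```text
[0.5665 0.0286 0.2268] [3.1416 0.     0.7992] [-0.1 -0.   0.9] 0.02142460312111599
tool F [-0.1 -0.1 -0.9] M [-0.01 -0.12 -0.03]
```

Handle gripped with no side load. Work out the winding rows (clockwise, r = 80 mm, 10 mm down per turn).

```bash
cat > wind.py <<'E'
import numpy as np,sys
def rows(a0,steps,k=10/360,r=80):
    a=np.radians(a0); 
    return [[[round(r*(np.cos(np.radians(a0-t))-np.cos(a)),1),round(-r*(np.sin(np.radians(a0-t))-np.sin(a)),1),round(k*t,1)],[0,0,0],-1] for t in steps]
if __name__=="__main__":
    print("A",rows(4,[2,6,12,20,30,41,52,63,72,80]))
    print("B",rows(-76,range(12,121,12)));print("C",rows(-196,range(12,121,12)));print("D",rows(-316,range(12,121,12)))
E
python3 wind.py
```

```text
A [[[np.float64(0.1), np.float64(2.8), 0.1], [0, 0, 0], -1], [[np.float64(0.1), np.float64(8.4), 0.2], [0, 0, 0], -1], [[np.float64(-0.6), np.float64(16.7), 0.3], [0, 0, 0], -1], [[np.float64(-2.9), np.float64(27.6), 0.6], [0, 0, 0], -1], [[np.float64(-7.9), np.float64(40.7), 0.8], [0, 0, 0], -1], [[np.float64(-15.9), np.float64(53.7), 1.1], [0, 0, 0], -1], [[np.float64(-26.3), np.float64(65.0), 1.4], [0, 0, 0], -1], [[np.float64(-38.6), np.float64(74.2), 1.8], [0, 0, 0], -1], [[np.float64(-49.8), np.float64(79.8), 2.0], [0, 0, 0], -1], [[np.float64(-60.5), np.float64(83.2), 2.2], [0, 0, 0], -1]]
B [[[np.float64(-16.6), np.float64(2.3), 0.3], [0, 0, 0], -1], [[np.float64(-33.2), np.float64(1.2), 0.7], [0, 0, 0], -1], [[np.float64(-49.3), np.float64(-3.4), 1.0], [0, 0, 0], -1], [[np.float64(-64.1), np.float64(-11.3), 1.3], [0, 0, 0], -1], [[np.float64(-76.9), np.float64(-22.1), 1.7], [0, 0, 0], -1], [[np.float64(-87.2), np.float64(-35.2), 2.0], [0, 0, 0], -1], [[np.float64(-94.5), np.float64(-50.3), 2.3], [0, 0, 0], -1], [[np.float64(-98.6), np.float64(-66.5), 2.7], [0, 0, 0], -1], [[
[... 644 characters left out ...]
(-44.3), 3.0], [0, 0, 0], -1], [[np.float64(134.4), np.float64(-33.5), 3.3], [0, 0, 0], -1]]
D [[[np.float64(10.3), np.float64(13.2), 0.3], [0, 0, 0], -1], [[np.float64(17.6), np.float64(28.2), 0.7], [0, 0, 0], -1], [[np.float64(21.7), np.float64(44.4), 1.0], [0, 0, 0], -1], [[np.float64(22.3), np.float64(61.2), 1.3], [0, 0, 0], -1], [[np.float64(19.4), np.float64(77.6), 1.7], [0, 0, 0], -1], [[np.float64(13.1), np.float64(93.1), 2.0], [0, 0, 0], -1], [[np.float64(3.7), np.float64(107.0), 2.3], [0, 0, 0], -1], [[np.float64(-8.3), np.float64(118.6), 2.7], [0, 0, 0], -1], [[np.float64(-22.5), np.float64(127.5), 3.0], [0, 0, 0], -1], [[np.float64(-38.2), np.float64(133.2), 3.3], [0, 0, 0], -1]]
```

Request:
{"method": "send_rows", "body": {
  "increments": [
    [[0.1, 2.8, 0.1], [0, 0, 0], -1],
    [[0.1, 8.4, 0.2], [0, 0, 0], -1],
    [[-0.6, 16.7, 0.3], [0, 0, 0], -1],
    [[-2.9, 27.6, 0.5], [0, 0, 0], -1],
    [[-7.9, 40.7, 0.7], [0, 0, 0], -1],
    [[-7.9, 40.7, 0.7], [0, 0, 0], -1]
  ]
}}

```text
clock: 15.5
position: [0.5912, -0.0069, 0.2263]
tool_rot: [3.141, -0.001, 0.798]
force: [-1.2, 1.7, 6.1]
grip_width: 0.0215
finger_force: 31.3
```

```bash
python3 s.py
```

```text
[ 0.5912 -0.0069  0.2263] [ 3.1412e+00 -7.0000e-04  7.9760e-01] [-1.2  1.7  6.1] 0.02154303558375169
tool F [ 0.4 -2.  -6.1] M [0.78 0.09 0.04]
```

Request:
{"method": "send_rows", "body": {
  "increments": [
    [[-8, 13, 0.1], [0, 0, 0], -1],
    [[-18.4, 24.3, 0.4], [0, 0, 0], -1],
    [[-30.7, 33.5, 0.7], [0, 0, 0], -1],
    [[-41.9, 39.1, 0.9], [0, 0, 0], -1],
    [[-52.6, 42.5, 1.1], [0, 0, 0], -1]
  ]
}}

```text
clock: 16.0
position: [0.5855, -0.073, 0.2261]
tool_rot: [3.14, -0.003, 0.799]
force: [3.9, 4.0, 12.8]
grip_width: 0.0211
finger_force: 36.2
```

Request:
{"method": "send_rows", "body": {
  "increments": [
    [[-16.6, 2.3, 0.3], [0, 0, 0], -1],
    [[-33.2, 1.2, 0.7], [0, 0, 0], -1],
    [[-49.3, -3.4, 1.0], [0, 0, 0], -1],
    [[-64.1, -11.3, 1.3], [0, 0, 0], -1],
    [[-76.9, -22.1, 1.7], [0, 0, 0], -1],
    [[-87.2, -35.2, 2.0], [0, 0, 0], -1],
    [[-94.5, -50.3, 2.3], [0, 0, 0], -1],
    [[-98.6, -66.5, 2.7], [0, 0, 0], -1],
    [[-99.2, -83.2, 3.0], [0, 0, 0], -1],
    [[-96.3, -99.7, 3.3], [0, 0, 0], -1]
  ]
}}

```text
clock: 17.0
position: [0.4442, -0.0748, 0.2223]
tool_rot: [3.14, 0.003, 0.796]
force: [-9.2, -11.2, 17.1]
grip_width: 0.0215
finger_force: 32.3
```

```bash
python3 s.py
```

```text
[ 0.4442 -0.0748  0.2223] [3.1402e+00 2.6000e-03 7.9620e-01] [ -9.2 -11.2  17.1] 0.021462299676948394
tool F [-14.5   1.3 -17.1] M [-0.55 -2.42 -0.01]
```

Request:
{"method": "send_rows", "body": {
  "increments": [
    [[5.5, -15.5, -0.2], [0, 0, 0], -1],
    [[14.6, -29.4, 0], [0, 0, 0], -1],
    [[26.4, -41.0, 0.2], [0, 0, 0], -1],
    [[40.6, -49.9, 0.5], [0, 0, 0], -1],
    [[56.3, -55.6, 0.9], [0, 0, 0], -1],
    [[72.9, -57.9, 1.2], [0, 0, 0], -1],
    [[89.6, -56.7, 1.5], [0, 0, 0], -1],
    [[105.7, -52.1, 1.9], [0, 0, 0], -1],
    [[120.4, -44.3, 2.2], [0, 0, 0], -1],
    [[133.2, -33.5, 2.5], [0, 0, 0], -1]
  ]
}}

```text
clock: 18.0
position: [0.5151, 0.046, 0.2195]
tool_rot: [3.141, 0.001, 0.799]
force: [-5.3, -7.1, 8.3]
grip_width: 0.0212
finger_force: 32.3
```

```bash
python3 s.py
```

```text
[0.5151 0.046  0.2195] [3.1409e+00 8.0000e-04 7.9930e-01] [-5.3 -7.1  8.3] 0.02123055463567812
tool F [-8.7  1.2 -8.3] M [-0.73 -2.09  0.01]
```

Request:
{"method": "send_rows", "body": {
  "increments": [
    [[10.0, 13.4, 0.1], [0, 0, 0], -1],
    [[17.0, 28.6, 0.4], [0, 0, 0], -1],
    [[20.9, 44.8, 0.7], [0, 0, 0], -1],
    [[21.5, 61.6, 1.0], [0, 0, 0], -1],
    [[18.6, 78.0, 1.4], [0, 0, 0], -1],
    [[12.3, 93.5, 1.7], [0, 0, 0], -1],
    [[2.9, 107.4, 2.0], [0, 0, 0], -1],
    [[-9.1, 119.0, 2.4], [0, 0, 0], -1],
    [[-23.3, 127.9, 2.7], [0, 0, 0], -1],
    [[-39.0, 133.6, 3.0], [0, 0, 0], -1]
  ]
}}

```text
clock: 19.0
position: [0.5838, -0.0747, 0.2166]
tool_rot: [3.141, -0.002, 0.8]
force: [-1.2, 6.1, 8.0]
grip_width: 0.0215
finger_force: 31.9
```

```bash
python3 s.py
```

```text
[ 0.5838 -0.0747  0.2166] [ 3.1411e+00 -2.0000e-03  7.9950e-01] [-1.2  6.1  8. ] 0.02146499415265927
tool F [ 3.5 -5.1 -8. ] M [ 1.99  0.78 -0.02]
```

Request:
{"method": "send_rows", "body": {
  "increments": [
    [[-16.6, 2.2, 0.1], [0, 0, 0], -1],
    [[-33.2, 1.0, 0.4], [0, 0, 0], -1],
    [[-49.3, -3.6, 0.7], [0, 0, 0], -1],
    [[-64.1, -11.6, 1.0], [0, 0, 0], -1],
    [[-76.9, -22.4, 1.4], [0, 0, 0], -1],
    [[-87.2, -35.5, 1.7], [0, 0, 0], -1],
    [[-94.5, -50.6, 2.0], [0, 0, 0], -1],
    [[-98.6, -66.8, 2.4], [0, 0, 0], -1],
    [[-99.2, -83.5, 2.7], [0, 0, 0], -1],
    [[-96.3, -100.0, 3.0], [0, 0, 0], -1]
  ]
}}

```text
clock: 20.0
position: [0.4443, -0.0747, 0.2136]
tool_rot: [3.14, -0.001, 0.798]
force: [5.7, -3.1, 1.6]
grip_width: 0.0213
finger_force: 30.9
```

```bash
python3 s.py; python3 -c "
from wind import rows
import sys
for a in(-196,-256,-316,-376,-76,-136):
    print(a,[[float(v) for v in r[0]] for r in rows(a,range(12,61,12))])"
```

```text
[ 0.4443 -0.0747  0.2136] [ 3.1397e+00 -6.0000e-04  7.9790e-01] [ 5.7 -3.1  1.6] 0.021257978619573303
tool F [ 1.8  6.2 -1.6] M [-1.31  0.62  0.02]
-196 [[6.3, -15.5, 0.3], [15.6, -29.4, 0.7], [27.6, -41.0, 1.0], [41.8, -49.9, 1.3], [57.5, -55.6, 1.7]]
-256 [[16.6, -2.3, 0.3], [33.2, -1.2, 0.7], [49.3, 3.4, 1.0], [64.1, 11.3, 1.3], [76.9, 22.1, 1.7]]
-316 [[10.3, 13.2, 0.3], [17.6, 28.2, 0.7], [21.7, 44.4, 1.0], [22.3, 61.2, 1.3], [19.4, 77.6, 1.7]]
-376 [[-6.3, 15.5, 0.3], [-15.6, 29.4, 0.7], [-27.6, 41.0, 1.0], [-41.8, 49.9, 1.3], [-57.5, 55.6, 1.7]]
-76 [[-16.6, 2.3, 0.3], [-33.2, 1.2, 0.7], [-49.3, -3.4, 1.0], [-64.1, -11.3, 1.3], [-76.9, -22.1, 1.7]]
-136 [[-10.3, -13.2, 0.3], [-17.6, -28.2, 0.7], [-21.7, -44.4, 1.0], [-22.3, -61.2, 1.3], [-19.4, -77.6, 1.7]]
```

Request:
{"method": "send_rows", "body": {
  "increments": [
    [[6.3, -15.5, 0.3], [0, 0, 0], -1],
    [[15.6, -29.4, 0.7], [0, 0, 0], -1],
    [[27.6, -41.0, 1.0], [0, 0, 0], -1],
    [[41.8, -49.9, 1.3], [0, 0, 0], -1],
    [[57.5, -55.6, 1.7], [0, 0, 0], -1]
  ]
}}

```text
clock: 20.5
position: [0.4447, 0.006, 0.2119]
tool_rot: [3.14, -0.0, 0.799]
force: [2.6, -7.3, 4.0]
grip_width: 0.021
finger_force: 31.6
```

Request:
{"method": "send_rows", "body": {
  "increments": [
    [[16.6, -2.3, 0.3], [0, 0, 0], -1],
    [[33.2, -1.2, 0.6], [0, 0, 0], -1],
    [[49.3, 3.4, 0.9], [0, 0, 0], -1],
    [[64.1, 11.3, 1.2], [0, 0, 0], -1],
    [[76.9, 22.1, 1.6], [0, 0, 0], -1]
  ]
}}

```text
clock: 21.0
position: [0.5143, 0.0457, 0.21]
tool_rot: [3.141, 0.001, 0.799]
force: [-5.4, -5.7, 6.5]
grip_width: 0.0207
finger_force: 31.7
```

Request:
{"method": "send_rows", "body": {
  "increments": [
    [[10.3, 13.2, 0.3], [0, 0, 0], -1],
    [[17.6, 28.2, 0.6], [0, 0, 0], -1],
    [[21.7, 44.4, 0.9], [0, 0, 0], -1],
    [[22.3, 61.2, 1.2], [0, 0, 0], -1],
    [[19.4, 77.6, 1.6], [0, 0, 0], -1]
  ]
}}

```text
clock: 21.5
position: [0.5836, 0.006, 0.2083]
tool_rot: [-3.141, -0.0, 0.8]
force: [-5.3, 2.9, 5.5]
grip_width: 0.0211
finger_force: 31.2
```

```bash
python3 s.py
```

```text
[0.5836 0.006  0.2083] [-3.1408e+00 -5.0000e-04  8.0020e-01] [-5.3  2.9  5.5] 0.021082773088714653
tool F [-1.6 -5.8 -5.4] M [ 1.39 -0.61 -0.05]
```

Request:
{"method": "send_rows", "body": {
  "increments": [
    [[-6.3, 15.5, 0.2], [0, 0, 0], -1],
    [[-15.6, 29.4, 0.5], [0, 0, 0], -1],
    [[-27.6, 41.0, 0.8], [0, 0, 0], -1],
    [[-41.8, 49.9, 1.1], [0, 0, 0], -1],
    [[-57.5, 55.6, 1.5], [0, 0, 0], -1]
  ]
}}

```text
clock: 22.0
position: [0.5838, -0.0744, 0.2071]
tool_rot: [3.141, -0.002, 0.8]
force: [0.2, 5.2, 5.2]
grip_width: 0.0213
finger_force: 31.5
```

Request:
{"method": "send_rows", "body": {
  "increments": [
    [[-16.6, 2.3, 0.3], [0, 0, 0], -1],
    [[-33.2, 1.2, 0.7], [0, 0, 0], -1],
    [[-49.3, -3.4, 1.0], [0, 0, 0], -1],
    [[-64.1, -11.3, 1.3], [0, 0, 0], -1],
    [[-76.9, -22.1, 1.6], [0, 0, 0], -1]
  ]
}}

```text
clock: 22.5
position: [0.5142, -0.1149, 0.2057]
tool_rot: [3.139, -0.002, 0.799]
force: [7.4, 2.1, 3.4]
grip_width: 0.0211
finger_force: 31.1
```

Request:
{"method": "send_rows", "body": {
  "increments": [
    [[-10.3, -13.2, 0.3], [0, 0, 0], -1],
    [[-17.6, -28.2, 0.7], [0, 0, 0], -1],
    [[-21.7, -44.4, 1.0], [0, 0, 0], -1],
    [[-22.3, -61.2, 1.3], [0, 0, 0], -1],
    [[-19.4, -77.6, 1.6], [0, 0, 0], -1]
  ]
}}

```text
clock: 23.0
position: [0.4445, -0.0748, 0.2041]
tool_rot: [3.139, -0.001, 0.798]
force: [6.7, -4.6, 1.2]
grip_width: 0.0213
finger_force: 31.0
```

```bash
python3 s.py; python3 - <<'E'
from h import *
s=grab_frame("side"); cv2.imwrite("pics/s3.png",s)
E
```

```text
[ 0.4445 -0.0748  0.2041] [ 3.1391e+00 -1.0000e-03  7.9780e-01] [ 6.7 -4.6  1.2] 0.021256723872680076
tool F [ 1.4  8.  -1.2] M [-1.79  0.71  0.02]
```

Drag at the handle rose from about 5.2 to about 7.4 N: the foot has touched. Wind on 60° and check.

Request:
{"method": "send_rows", "body": {
  "increments": [
    [[6.3, -15.5, 0.3], [0, 0, 0], -1],
    [[15.6, -29.4, 0.7], [0, 0, 0], -1],
    [[27.6, -41.0, 1.0], [0, 0, 0], -1],
    [[41.8, -49.9, 1.3], [0, 0, 0], -1],
    [[57.5, -55.6, 1.7], [0, 0, 0], -1]
  ]
}}

```text
clock: 23.55
position: [0.4445, 0.0055, 0.2021]
tool_rot: [3.141, 0.001, 0.798]
force: [0.1, -8.6, 5.9]
grip_width: 0.0214
finger_force: 32.0
```

Drag is +2.4 N over the baseline at the same place, so about 100–120 N on the cap. Stop winding, release, and move above the hub.

Request:
{"method": "send_rows", "body": {
  "increments": [
    [[0, 0, 0], [0, 0, 0], -1],
    [[0, 0, 0], [0, 0, 0], 1],
    [[0, 0, 0], [0, 0, 0], 1],
    [[0, 0, 0], [0, 0, 0], 1],
    [[0, 0, -10], [0, 0, 0], 1],
    [[0, 0, -40], [0, 0, 0], 1],
    [[0, 0, -75], [0, 0, 0], 1],
    [[5, 20, -110], [0, 0, 8], 1],
    [[12, 48, -130], [0, 0, 16], 1],
    [[19, 78, -130], [0, 0, 24], 1]
  ]
}}

```text
clock: 24.55
position: [0.515, -0.0351, 0.3359]
tool_rot: [3.139, -0.005, 0.375]
force: [-0.6, 0.1, 0.2]
grip_width: 0.0857
finger_force: 0.0
```

```bash
python3 - <<'E'
from h import *
print(observe()["position"],observe()["qpos"].round(2)); go([.513,-.0352,.33],np.radians(-30))
E
```

```text
[ 0.51500032 -0.03505046  0.33594058] [ 0.19  0.25 -0.29  1.74  0.08  1.16 -1.32]
shift [-1.9 -0.6  5.9] turn [-0.  -0.3 51.5]
```

Request:
{"method": "send_rows", "body": {
  "increments": [
    [[0, 0, 0], [0, 0, 8], 1],
    [[0, 0, 0], [0, 0, 16], 1],
    [[0, 0, 0], [0, 0, 24], 1],
    [[0, 0, 0], [0, 0, 32], 1],
    [[0, 0, 0], [0, 0, 40], 1],
    [[0, 0, 0], [0, 0, 48], 1],
    [[0, 0, 0], [0, 0, 52], 1],
    [[0, 0, 0], [0, 0, 52], 1],
    [[0, 0, 0], [0, 0, 52], 1],
    [[0, 0, 0], [0, 0, 52], 1]
  ]
}}

```text
clock: 25.55
position: [0.5133, -0.0346, 0.3322]
tool_rot: [-3.141, -0.0, -0.525]
force: [-0.4, 0.5, -0.0]
grip_width: 0.085
finger_force: 0.0
```

```bash
python3 - <<'E'
from h import *
o=observe(); print(o["position"],o["tool_rot"],o["qpos"].round(2)); p=camera_params("wrist"); im=grab_frame("wrist"); cv2.imwrite("pics/w8.png",im)
zt=.220; u=proj(p,[[.513,-.035,zt]])[0].astype(int); print(u)
for lo in(150,165,180):
    b=quad(im,lo,(u[0]-45,u[1]-40,u[0]+45,u[1]+40)); X=np.array([onz(p,v,zt) for v in b]); d=np.diff(np.r_[X,X[:1]],axis=0)
    print(lo,b.mean(0),X.mean(0).round(4),np.linalg.norm(d,axis=1).round(4),np.degrees(np.arctan2(d[:,1],d[:,0])).round(1))
E
```

```text
[ 0.51332225 -0.0346006   0.33219035] [-3.14133511e+00 -1.33909837e-04 -5.25223416e-01] [ 0.08  0.25 -0.15  1.75  0.04  1.15 -2.19]
[320 198]
150 [319.5 209. ] [ 0.5062 -0.03    0.22  ] [0.0653 0.0442 0.0686 0.0442] [-120.1  152.1   59.9  -32.1]
165 [318.83783674 203.02702427] [ 0.5108 -0.0321  0.22  ] [0.0293 0.0289 0.0302 0.0291] [-110.3  159.9   70.   -21.9]Traceback (most recent call last):
  File "<stdin>", line 5, in <module>
  File "h.py", line 24, in quad
    n,l,st,ce=cv2.connectedComponentsWithStats(m); k=1+np.argmax(st[1:,4]); pts=np.argwhere(l==k)[:,::-1]
                                                       ~~~~~~~~~^^^^^^^^^^
    return _wrapfunc(a, 'argmax', axis=axis, out=out, **kwds)
    return bound(*args, **kwds)
ValueError: attempt to get argmax of an empty sequence
```

View pics/w8.png

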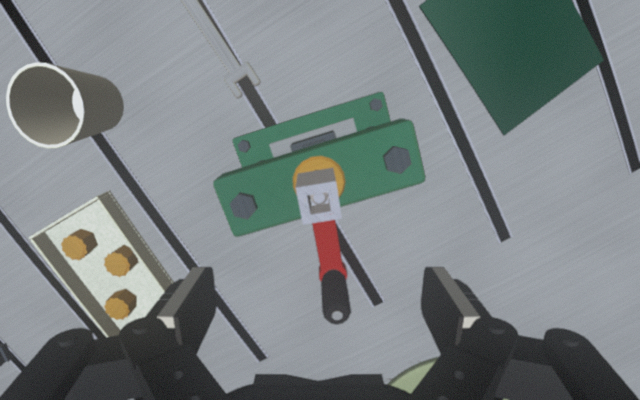

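The crank lies on the screw with the handle end at about (337,316) and the hub top at about (319,202). The hub edges give -20.5° mod 90.

```bash
python3 - <<'E'
from h import *
p=camera_params("wrist"); h=onz(p,(337,316),.2485); c=onz(p,(319,203),.2195); d=h-c; print(h,c,np.linalg.norm(d[:2]),np.degrees(np.arctan2(d[1],d[0])))
go([.5125,-.0350,.24],np.radians(-21))
E
```

```text
[ 0.43616176 -0.00440573  0.2485    ] [ 0.51082453 -0.0322787   0.2195    ] 0.07969587014459673 159.52848508974344
shift [-0.5  0.8 92.1] turn [-0.  -0.  -9.1]
```

Request:
{"method": "send_rows", "body": {
  "increments": [
    [[-0.5, 0.5, 25], [0, 0, -5], 1],
    [[-0.5, 0.5, 60], [0, 0, -9], 1],
    [[-0.5, 0.5, 92], [0, 0, -9.6], 1],
    [[-0.5, 0.5, 115], [0, 0, -9.6], 1],
    [[-0.5, 0.5, 132], [0, 0, -9.6], 1],
    [[-0.5, 0.5, 143], [0, 0, -9.6], 1],
    [[-0.5, 0.5, 147], [0, 0, -9.6], 1],
    [[-0.5, 0.5, 147], [0, 0, -9.6], 1],
    [[-0.5, 0.5, 147], [0, 0, -9.6], 1]
  ]
}}

```text
clock: 26.5
position: [0.5131, -0.0347, 0.1857]
tool_rot: [-3.141, -0.001, -0.359]
force: [0.9, -0.4, 1.1]
grip_width: 0.0852
finger_force: 0.0
```

Request:
{"method": "send_rows", "body": {
  "increments": [
    [[0, 0, 0], [0, 0, 0], -1],
    [[0, 0, 0], [0, 0, 0], -1],
    [[0, 0, 0], [0, 0, 0], -1],
    [[0, 0, 0], [0, 0, 0], -1],
    [[0, 0, 0], [0, 0, 0], -1]
  ],
  "newtons": 40
}}

```text
clock: 27.0
position: [0.5127, -0.0348, 0.1851]
tool_rot: [-3.142, -0.0, -0.36]
force: [0.4, -0.8, 3.2]
grip_width: 0.0297
finger_force: 44.0
```

```bash
python3 s.py
```

```text
[ 0.5127 -0.0348  0.1851] [-3.1416e+00 -2.0000e-04 -3.5960e-01] [ 0.4 -0.8  3.2] 0.029749433122383127
tool F [ 0.7  0.6 -3.2] M [-0.12 -0.05  0.01]
```

Request:
{"method": "send_rows", "body": {
  "increments": [
    [[0, 0, -2], [0, 0, 0], -1],
    [[0, 0, -5], [0, 0, 0], -1],
    [[0, 0, -9], [0, 0, 0], -1],
    [[0, 0, -14], [0, 0, 0], -1],
    [[0, 0, -14], [0, 0, 0], -1]
  ],
  "newtons": 60
}}

```text
clock: 27.5
position: [0.5127, -0.0346, 0.1996]
tool_rot: [-3.141, -0.0, -0.36]
force: [-0.9, 0.9, -3.4]
grip_width: 0.0292
finger_force: 59.9
```

```bash
python3 s.py
```

```text
[ 0.5127 -0.0346  0.1996] [-3.1414e+00 -4.0000e-04 -3.5950e-01] [-0.9  0.9 -3.4] 0.02920745337417216
tool F [-1.1 -0.6  3.4] M [ 0.   -0.1  -0.02]
```

Request:
{"method": "send_rows", "body": {
  "increments": [
    [[0, 0, -10], [0, 0, 0], -1],
    [[0, 0, -30], [0, 0, 0], -1],
    [[0, 0, -60], [0, 0, 0], -1],
    [[0, 0, -90], [0, 0, 0], -1],
    [[0, 0, -105], [0, 0, 0], -1],
    [[0, 0, -105], [0, 0, 0], -1]
  ]
}}

```text
clock: 28.1
position: [0.5135, -0.0347, 0.3063]
tool_rot: [-3.14, -0.004, -0.36]
force: [0.6, 0.3, -3.7]
grip_width: 0.0293
finger_force: 60.1
```

```bash
python3 s.py; python3 -c "
from h import *
go([.55,-.325,.06],np.radians(-13))"
```

```text
[ 0.5135 -0.0347  0.3063] [-3.1403 -0.0036 -0.3597] [ 0.6  0.3 -3.7] 0.029278322086293888
tool F [ 0.5 -0.5  3.7] M [ 0.02  0.14 -0.02]
shift [135.5 259.2 246.4] turn [-0.1 -0.2 -7.6]
```

Request:
{"method": "send_rows", "body": {
  "increments": [
    [[10, 20, 0], [0, 0, -1], -1],
    [[28, 55, 0], [0, 0, -2], -1],
    [[47, 90, 5], [0, 0, -3], -1],
    [[66, 125, 20], [0, 0, -4], -1],
    [[84, 160, 45], [0, 0, -5], -1],
    [[102, 195, 80], [0, 0, -6], -1],
    [[118, 225, 120], [0, 0, -7], -1],
    [[130, 248, 160], [0, 0, -7.5], -1],
    [[135, 259, 200], [0, 0, -7.5], -1],
    [[135, 259, 225], [0, 0, -7.5], -1]
  ]
}}

```text
clock: 29.1
position: [0.5454, -0.3262, 0.0743]
tool_rot: [-3.141, 0.005, -0.231]
force: [-0.0, 0.6, -2.6]
grip_width: 0.0294
finger_force: 60.0
```

Request:
{"method": "send_rows", "body": {
  "increments": [
    [[0, 0, 10], [0, 0, 0], -1],
    [[0, 0, 20], [0, 0, 0], -1],
    [[0, 0, 20], [0, 0, 0], -1],
    [[0, 0, 20], [0, 0, 0], -1]
  ]
}}

```text
clock: 29.5
position: [0.5486, -0.3246, 0.06]
tool_rot: [3.141, -0.001, -0.228]
force: [-0.1, -0.4, -2.3]
grip_width: 0.0294
finger_force: 60.1
```

```bash
python3 s.py
```

```text
[ 0.5486 -0.3246  0.06  ] [ 3.1413e+00 -1.5000e-03 -2.2810e-01] [-0.1 -0.4 -2.3] 0.02940486283009596
tool F [-0.   0.4  2.3] M [ 0.01  0.13 -0.  ]
```

Over the mat. Lower to contact (expected at TCP z of about 0.0075).

Request:
{"method": "send_rows", "body": {
  "increments": [
    [[0, 0, 15], [0, 0, 0], -1],
    [[0, 0, 30], [0, 0, 0], -1],
    [[0, 0, 40], [0, 0, 0], -1],
    [[0, 0, 46], [0, 0, 0], -1],
    [[0, 0, 49], [0, 0, 0], -1],
    [[0, 0, 51], [0, 0, 0], -1],
    [[0, 0, 51], [0, 0, 0], -1]
  ]
}}

```text
clock: 30.2
position: [0.5483, -0.3247, 0.0082]
tool_rot: [-3.142, -0.001, -0.229]
force: [1.1, 1.2, 2.2]
grip_width: 0.0289
finger_force: 61.0
```

Request:
{"method": "send_rows", "body": {
  "increments": [
    [[0, 0, 1], [0, 0, 0], -1],
    [[0, 0, 1], [0, 0, 0], -1]
  ]
}}

```text
clock: 30.4
position: [0.5483, -0.3248, 0.0073]
tool_rot: [3.141, -0.001, -0.229]
force: [2.9, 0.9, 3.4]
grip_width: 0.0297
finger_force: 61.2
```

Touching the mat. Open and retreat.

Request:
{"method": "send_rows", "body": {
  "increments": [
    [[0, 0, 0.5], [0, 0, 0], -1],
    [[0, 0, 0.5], [0, 0, 0], 1],
    [[0, 0, 0.5], [0, 0, 0], 1],
    [[0, 0, 0.5], [0, 0, 0], 1],
    [[0, 0, 0.5], [0, 0, 0], 1],
    [[0, 0, -15], [0, 0, 0], 1],
    [[0, 0, -50], [0, 0, 0], 1],
    [[0, 0, -90], [0, 0, 0], 1],
    [[0, 0, -130], [0, 0, 0], 1],
    [[0, 0, -160], [0, 0, 0], 1]
  ]
}}

```text
clock: 31.4
position: [0.5482, -0.3249, 0.1708]
tool_rot: [3.141, -0.003, -0.229]
force: [0.4, 0.3, -0.1]
grip_width: 0.0853
finger_force: 0.0
```

Request:
{"method": "send_rows", "body": {
  "increments": [
    [[0, 0, 0], [0, 0, 0], 1],
    [[0, 0, 0], [0, 0, 0], 1],
    [[0, 0, 0], [0, 0, 0], 1],
    [[0, 0, 0], [0, 0, 0], 1]
  ]
}}

```text
clock: 31.8
position: [0.5474, -0.3244, 0.1661]
tool_rot: [-3.141, 0.002, -0.229]
force: [-1.1, -0.6, -1.3]
grip_width: 0.0848
finger_force: 0.0
```

```bash
python3 - <<'E'
from h import *
im=grab_frame("wrist"); s=grab_frame("side"); s0=cv2.imread("pics/side0.png")
a=im; b=cv2.resize(np.hstack([s0[160:270,310:460],s[160:270,310:460]]),(640,235),interpolation=2)
c=np.vstack([cv2.resize(a,(512,320)),cv2.resize(b,(512,188))]); cv2.imwrite("pics/fin.png",c)
E
```

```text
(no output)
```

View pics/fin.png

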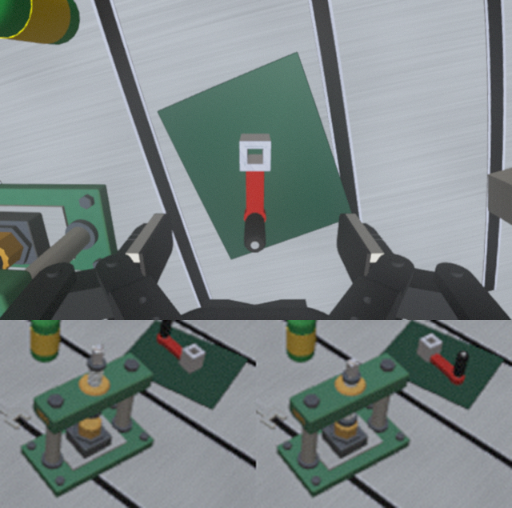

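The crank lies flat with its hub and handle on the mat, at (255,153) and (255,245). The screw has sunk, the foot is down on the cap, and the bystanders are where they were. The gripper is clear, so I hand it in.

```bash
python3 -c "
from workcell import *
print(job_done())"
```

```text
the job is handed in; nothing more can be done
None
```

Job handed in at about 32 s: I fitted the crank home, wound it about 2.7 turns until the handle drag showed an estimated 90–120 N on the cap, and laid it flat on its mat; the hand-in gave no verdict.

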